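# Straightedge and hold-down press on the chocolate board

### The job

Lay the aluminium straightedge flat on the wooden board, flush along the front face of the chocolate block (the long face opposite the fence) and spanning that whole face, and let go of it. Then push the red knob of the hold-down press down past its first two clicks to the third, without ramming it, and finish while still holding it down there so that its rubber foot clamps the block for me to score: it springs back up if you let go. Leave the block where it is and don't disturb the small dish, mug, jar and wooden spoon around it.

Things in the scene. Friction and masses are not known exactly. Their poses are not given: they have to be found in the camera images.
- board: Fixed pale wooden board, 265 (x) x 320 (y) x 18 mm; origin at the centre of its underside; x points from the open front edge to the back. Fence 26 mm high, front face at x = 66 mm. An aluminium column behind it (x 100 to 130) carries an arm 105 to 125 mm above the counter, reaching forward to a guide sleeve, 36 mm wide, at x = 20, y = 0. In front of the block the board is empty, about 75 mm deep.
- block: Loose dark brown chocolate slab, 120 (x) x 200 (y) x 30 mm high, 0.94 kg, on the board with up to 3 mm gap to the fence; origin at the centre of its underside, x axis as the board's. Its front face, for the straightedge, is at x = -60 mm in its own frame.
- rule: Loose aluminium straightedge, 40 (x) x 280 (y, length) x 8 mm, about 0.28 kg, with a blue grip at its middle, 20 (x) x 26 (y) mm, its top 40 mm above the underside. Origin at the centre of its underside. The same after a half turn; either long edge may be the flush one. Starts on the counter left of the board, roughly along world x.
- press (a joint): Downward travel of the press in m: 0 up at rest, clicks (small force peaks, 2 to 3 N) at 0.010, 0.020 and 0.030, third position from 0.032 to the hard stop at 0.038. A spring always pushes it back up, from about 5 N at the top to about 14 N at the third position.
- knob: Round red cap of the press, 50 mm diameter, 18 mm high, flat top; origin at the centre of its underside, so the top is 18 mm above it. At rest the top is 190 mm above the counter. It moves straight down with the press. It stands over the block, at x = +20, y = 0 mm in the board's frame.
- foot: Black rubber foot of the press, 44 mm diameter, 10 mm thick, origin at the centre of its underside, on its own spring below the stem; it meets the top of the block after about 28 mm of press travel.
- ramekin: Small white dish, 52 mm wide, 35 mm high, on the back left corner of the board beside the fence; leave alone.
- mug: White mug, 80 mm wide, 90 mm high, on the right; leave alone.
- jar: Amber glass jar with brass lid, 84 mm wide, 110 mm high, on the right; leave alone.
- spoon: Wooden spoon, 260 mm long, lying to the left of the straightedge; leave alone.
Things that resemble listed ones, but are neither listed nor needed, are in the scene too. There is more than one size of the block; the job needs the smaller.

How it is judged:
By the outcome, as a careful person would: the job done as asked, in the order asked, and still so for the second after the job is handed in, while the arm keeps its last pose, push and grip.
It also fails if it takes over 54 s, if anything falls off the work surface, if the arm or the gripper's body presses on something with over 40 N, if the wrist force passes 120 N, or if a joint passes its speed limit or range.

### The arm

A 6-joint arm with a two-finger parallel gripper is mounted at the origin on the work surface. World frame = base frame: x ahead of the robot, y to its left, z up, the work surface at z = 0. Lengths are in m, angles in degrees, forces in N, time in s.
With the tool pointing down it reaches from about 0.4 to 0.825 m from the base axis. Payload 7 kg.
Tool frame: the origin (TCP) lies midway between the tips of the shut fingers; the grasp point (between the pads) lies 19 mm behind it (r.grip_point_offset is the z of the grasp point in the tool frame, in m); z points along the fingers, y is the line along which they close (so a half turn about z gives the same grasp; the last joint's range is limited). The gripper opens to 88 mm and grips with 3 to 60 N. Pads are 19 mm wide; open, the fingers measure 130 mm over their backs; the gripper's body (78 mm by 193 mm) begins 47 mm behind the grasp point.
Start: joints at [-53.738, 20.546, 0.682, 0, -70.136, -16.507], TCP at [0.228, -0.635, 0.227] pointing down, gripper open.
Joint ranges: [-176.03, 176.03], [-82.01, 121.73], [-58.28, 71.71], [-173.87, 95.51], [-174.79, -0.11], [-173.66, 173.66]. Speed limits (degrees/s): [136.94, 136.94, 172.46, 180, 180, 180].

### API

Orientations are given as [roll, pitch, yaw] about the fixed x, y, z axes, in that order (R = Rz(yaw) Ry(pitch) Rx(roll)).
In Python, from plant import r, viewer, recognise, outline_of, pinpoint gives the robot as it stands.
- The arm moves only by the tool move_arm, never from a script. Its argument "targets" is a list of rows, each a list of 2 entries, a list of its own where there are three numbers: the shift along the tool's x, y, z in cm, then the turn, a rotation vector about the tool's x, y, z in rad. A call has 1 to 5 rows; each row is the pose to reach, as a shift and turn from the pose commanded when the call began, along the tool's axes at that moment; what a row does not reach only later rows make up. A row lasts 1/8 s, in which the tool goes at most 62.5 mm and 10.7 degrees, less where a joint would pass 70% of its speed; a pose out of reach is approached as far as the arm can. A call with a gripper value outside its range is refused whole. "jaw" is the finger opening in cm, from 0 to 8.76, set as the call begins (left out, the last holds). The fingers move at their own pace and stop on an object; "squeeze" is the grip in N (left out, the last holds). Time passes only in rows, so rows that repeat a pose let the fingers close. It gives the time, the measured TCP pose, the force, the opening and the grip force at its end, in the units of the state.
- r.get_state(): the state, without advancing time (a new reading comes with each control period).
- viewer.capture(name): name is "side" or "top"; returns a dict with "image" (480x640x3 uint8, blue, green, red), "intrinsics" (3x3 intrinsics, pixels), "camera_from_world" (4x4, takes a point from world to camera coordinates). Camera axes: x right, y up, looking along -z (the intrinsics and any distortion apply to the point x, -y, -z); pixel columns grow to the right and rows downward; lengths in m; the calibration is good to about 2 mm. A picture is of the moment at which its call begins. There is no depth.
- r.close_job(): hands the job in; it is judged then, once.
Trained networks look in the newest picture that a camera, given by its name, has taken for a name from the list of things; names that differ only in an ending like _2 or _b are one class to them, and where a whole thing is asked for, a point or a joint stands for the part that bears it (a point fixed in the world has none). Each returns a list of dicts, best first, with "score" (0 to 1); they miss things now and then, are a little off and sometimes report something else, mostly with a low value. They report only what shows in the picture. A call takes as long as a camera call. They do not tell look-alikes from the thing itself.
- recognise(label, camera): "box" ([left, top, right, bottom] in pixels, round what is visible of it).
- outline_of(label, camera): "mask" (480x640 bool, what is visible of it) and "box" ([left, top, right, bottom] in pixels, round what is visible of it).
- pinpoint(label, camera): "location" ([row, column] in pixels: a listed point, or the origin of a listed thing).
The state is a dict: "time_s": time; "joints": joint angles; "qd": joint speeds; "joint_torque": joint torques, N m; "tcp_pos": TCP position; "eef_rot": TCP orientation; "contact_force": force on the tool from outside, world axes, zero at the start; "moment": the same for the moment, N m; "gripper_width": finger opening in m; "gripper_force": force on a finger pad.
Only numpy, scipy, OpenCV 4.12 (cv2) and the standard library are available. Lean on these libraries where they do the work, as an engineer would, in place of code of your own. Each camera call takes 0.05 s, during which the arm holds its last target. There are 200 camera calls.

## Working session

There is one attempt and no reset: what is moved stays moved. The work goes in short steps, Python scripts to look and compute and a tool call to move; the robot and the scene stay as the last step left them, time stands still between calls to the robot, and variables do not carry over. Pictures are saved under pics/ and viewed, at most 10 in all, crops included, and the job is handed in when it is done.

Besides the shell and the picture viewer there is one more tool, called as a command line: name --argument value ..., lists and objects as JSON in quotes. move_arm: Moves the arm, as the interface text tells. Its arguments: {"type":"object","properties":{"targets":{"type":"array","items":{"type":"array"}},"jaw":{"type":"number"},"squeeze":{"type":"number"}},"required":["targets"]}

```bash
mkdir -p pics; cat > h.py <<'E'
import numpy as np, cv2, json
from plant import r, viewer, recognise, outline_of, pinpoint
def cap(n,f=None):
    c=viewer.capture(n)
    if f: cv2.imwrite('pics/'+f,c['image'])
    return c
def proj(c,P):
    P=np.atleast_2d(P); T=np.array(c['camera_from_world']);K=np.array(c['intrinsics'])
    q=P@T[:3,:3].T+T[:3,3]; q=q*[1,-1,-1]; u=q@K.T
    return u[:,:2]/u[:,2:]
def ray(c,u,v):
    T=np.array(c['camera_from_world']);K=np.array(c['intrinsics'])
    d=np.linalg.inv(K)@[u,v,1]; d=d*[1,-1,-1]
    R=T[:3,:3]; return -R.T@T[:3,3], R.T@(d/np.linalg.norm(d))
def onz(c,u,v,z):
    o,d=ray(c,u,v); return o+d*(z-o[2])/d[2]
def tri(rays):
    A=sum(np.eye(3)-np.outer(d,d) for o,d in rays);b=sum((np.eye(3)-np.outer(d,d))@o for o,d in rays)
    return np.linalg.solve(A,b)
E
python3 - <<'E'
from h import *
s=r.get_state(); print({k:np.round(v,3) for k,v in s.items()})
for n in('top','side'):
    c=cap(n,n+'1.png'); print(n, [k for k in c], np.round(c['camera_from_world'],3).tolist(), np.round(c['intrinsics'],1).tolist())
    for l in('board','block','rule','knob','foot','ramekin','mug','jar','spoon'):
        print(l,[(round(x['score'],2),np.round(x['box']).tolist()) for x in recognise(l,n)][:3],[(round(x['score'],2),np.round(x['location'][::-1],1).tolist()) for x in pinpoint(l,n)][:3])
E
```

```text
{'time_s': np.float64(0.0), 'joints': array([-5.3738e+01,  2.0592e+01,  6.3300e-01, -2.1000e-02, -7.0136e+01,
       -1.6506e+01]), 'qd': array([ 0.078, -0.043, -0.063, -0.013, -0.028,  0.039]), 'joint_torque': array([-1.0000e-03, -5.8271e+01,  2.9305e+01,  6.9970e+00,  7.0000e-03,
       -0.0000e+00]), 'tcp_pos': array([ 0.228, -0.635,  0.226]), 'eef_rot': array([ 1.79903e+02, -8.00000e-03, -1.60251e+02]), 'contact_force': array([-0.114,  0.159,  0.084]), 'moment': array([ 0.002, -0.013,  0.025]), 'gripper_force': np.float64(0.0), 'gripper_width': np.float64(0.088)}
top ['image', 'intrinsics', 'camera_from_world'] [[-0.018, -0.999, -0.026, 0.041], [0.998, -0.02, 0.062, -0.47], [-0.062, -0.025, 0.998, -1.384], [0.0, 0.0, 0.0, 1.0]] [[526.5, 0.0, 322.4], [0.0, 526.5, 239.4], [0.0, 0.0, 1.0]]
board [(0.76, [291.0, 131.0, 420.0, 247.0])] [(0.8, [354.4, 191.8])]
block [(0.97, [316.0, 161.0, 394.0, 217.0]), (0.94, [393.0, 280.0, 494.0, 385.0]), (0.69, [203.0, 189.0, 236.0, 295.0])] [(0.97, [353.0, 189.0]), (0.94, [438.2, 336.4])]
rule [(0.85, [201.0, 188.0, 231.0, 295.0])] [(0.8, [217.6, 
[... 771 characters left out ...]
.5, 256.6]), (0.45, [260.3, 220.9]), (0.33, [283.4, 171.6])]
block [(0.7, [253.0, 224.0, 289.0, 277.0]), (0.47, [258.0, 241.0, 270.0, 247.0])] [(0.93, [389.2, 214.6]), (0.83, [273.5, 253.5])]
rule [(0.96, [250.0, 349.0, 357.0, 376.0])] [(0.81, [303.4, 362.8])]
knob [(0.78, [250.0, 210.0, 270.0, 248.0])] [(0.75, [258.2, 220.0])]
foot [(0.5, [260.0, 241.0, 272.0, 246.0]), (0.34, [297.0, 424.0, 352.0, 432.0])] [(0.46, [262.8, 241.7])]
ramekin [(0.61, [226.0, 271.0, 243.0, 289.0])] [(0.53, [282.7, 171.0]), (0.52, [239.1, 284.5])]
mug [(0.78, [320.0, 155.0, 349.0, 188.0])] [(0.96, [336.4, 179.3])]
jar [] [(0.85, [279.2, 174.6])]
spoon [(0.96, [296.0, 424.0, 352.0, 434.0])] [(0.9, [297.8, 430.9])]
```

View pics/top1.png

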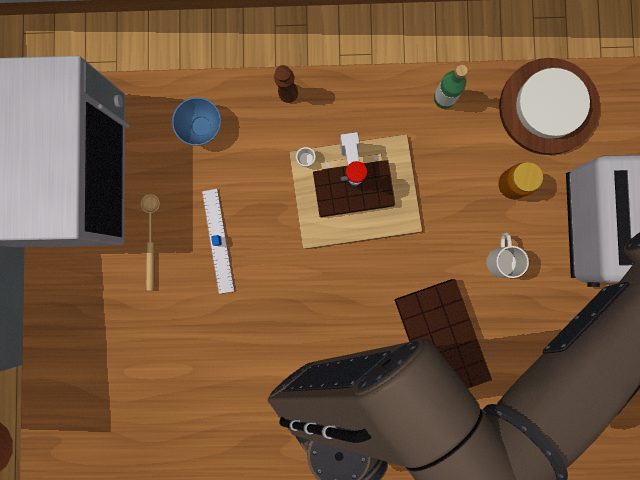

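View pics/side1.png

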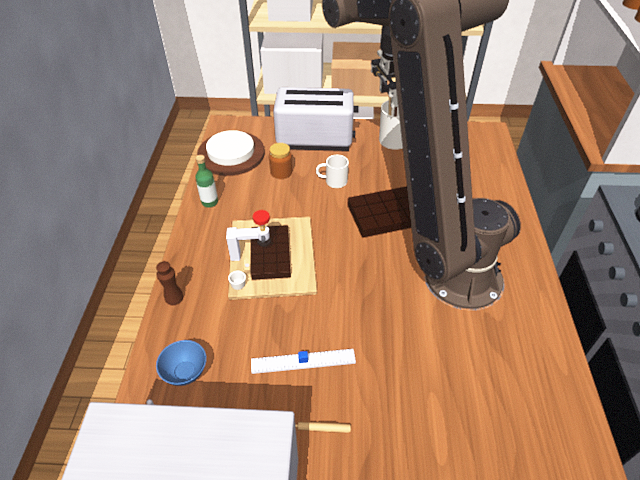

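The top view shows the ruler at about (217,241) along world x with its blue grip, and the board at (357,190) with the small block and red knob (356,172). The larger slab, a look-alike, is at (440,335). The side view agrees. Next I fit poses to the masks.

```bash
cat >> h.py <<'E'
from scipy.optimize import minimize
def hullmask(c,P,S=4):
    p=proj(c,P); h=cv2.convexHull(((p+0.5)*S).astype(np.float32)).astype(np.int32)
    m=np.zeros((480*S,640*S),np.uint8); cv2.fillConvexPoly(m,h,1); return m
def box(x,y,yaw,z0,dx,dy,dz):
    c,s=np.cos(yaw),np.sin(yaw)
    return np.array([[x+a*dx/2*c-b*dy/2*s,y+a*dx/2*s+b*dy/2*c,z0+h*dz] for a in(-1,1) for b in(-1,1) for h in(0,1)])
def fitbox(views,x0,z0,dims,freez=True):
    H=[]
    for c,m in views:
        pts=cv2.findNonZero(m.astype(np.uint8)); h=cv2.convexHull(pts)
        mm=np.zeros((480,640),np.uint8); cv2.fillConvexPoly(mm,h,1)
        H.append((c,cv2.resize(mm,None,fx=4,fy=4,interpolation=cv2.INTER_NEAREST)))
    def cost(p):
        z=z0+(p[3] if freez else 0); t=0
        for c,m in H:
            q=hullmask(c,box(p[0],p[1],p[2],z,*dims)); t+=1-(q&m).sum()/max((q|m).sum(),1)
        return t
    n=4 if freez else 3; sim=np.array([x0[:n]]+[np.array(x0[:n])+np.eye(4)[i,:n]*[.02,.02,.08,.015][i] for i in range(n)])
    o=minimize(cost,x0[:n],method='Nelder-Mead',options=dict(initial_simplex=sim,xatol=2e-4,fatol=1e-4,maxiter=200))
    return o.x,o.fun
def mask(l,n,near,thr=40):
    for o in outline_of(l,n):
        b=o['box']; 
        if abs((b[0]+b[2])/2-near[0])<thr and abs((b[1]+b[3])/2-near[1])<thr: return o['mask']
E
python3 - <<'E'
from h import *
ct,cs=cap('top'),cap('side')
def rep(l,near,near2,z0,dims,x0):
    mt,ms=mask(l,'top',near),mask(l,'side',near2)
    for nm,v in(('top',[(ct,mt)]),('side',[(cs,ms)]),('both',[(ct,mt),(cs,ms)])):
        if any(m is None for _,m in v): print(l,nm,'none'); continue
        p,f=fitbox(v,x0,z0,dims,nm=='both'); p=p.copy(); p[2]=np.degrees(p[2]); print(l,nm,np.round(p,4),round(f,3))
g=onz(ct,217,241,0.01); rep('rule',(217,241),(303,362),0,(.04,.28,.008),[g[0],g[1],1.6,0])
g=onz(ct,354,190,0.04); rep('block',(354,190),(271,250),.018,(.12,.2,.03),[g[0],g[1],0.1,0])
g=onz(ct,357,192,0.01)
for (a,b) in [((357.4,172.8),(258.2,220)),((356,172),(261,217)),((216.3,240.5),(304,357))]:
    print('tri',np.round(tri([ray(ct,*a),ray(cs,*b)]),4))
# colour: red knob, blue grip
for n,c in(('top',ct),('side',cs)):
    im=c['image'].astype(int);B,G,R=im[...,0],im[...,1],im[...,2]
    for nm,m in(('red',(R>150)&(G<60)&(B<60)),('blue',(B>120)&(R<70)&(G<110))):
        k,lab,st,ce=cv2.connectedComponentsWithStats(m.astype(np.uint8))
        for i in range(1,k):
            if st[i,4]>15: print(n,nm,st[i].tolist(),ce[i].round(1).tolist())
# board corners in top: fit 
mt=mask('board','top',(356,190)); print(np.round(cv2.boxPoints(cv2.minAreaRect(cv2.findNonZero(mt.astype(np.uint8))))).tolist())
p,f=fitbox([(ct,mt)],[g[0],g[1],0.1],0,(.265,.32,.018),False);print('board',p[:2],np.degrees(p[2]),f)
E
```

```text
rule top [ 0.4733  0.3139 99.3214] 0.044
rule side [ 0.477   0.3175 98.9372] 0.094
rule both [ 4.76500e-01  3.15300e-01  9.90746e+01 -4.10000e-03] 0.154
block top [ 0.6015 -0.0528  7.479 ] 0.022
block side [ 0.6055 -0.0468  6.6947] 0.081
block both [ 0.6041 -0.0529  7.291  -0.0084] 0.124
tri [ 0.6258 -0.0579  0.1605]
tri [ 0.6198 -0.0539  0.1781]
tri [0.4732 0.3147 0.0199]
top red [346, 162, 21, 20, 327] [356.0, 171.2]
top blue [192, 109, 29, 30, 323] [207.3, 121.4]
top blue [212, 235, 7, 10, 62] [215.1, 239.8]
side red [253, 211, 16, 14, 111] [261.2, 217.5]
side blue [158, 353, 12, 22, 39] [161.9, 363.5]
side blue [299, 357, 9, 6, 39] [303.0, 359.8]
side blue [195, 358, 10, 17, 23] [200.8, 366.6]
[[287.0, 142.0], [407.0, 125.0], [422.0, 232.0], [303.0, 249.0]]
board [ 0.59899132 -0.05636144] 6.769802890035828 0.053705177707135454
```

```bash
cat >> h.py <<'E'
from scipy.spatial.transform import Rotation as Ro
def plan(xyz,yaw,n=None):
    s=r.get_state(); R0=Ro.from_euler('xyz',s['eef_rot'],degrees=True); R1=Ro.from_euler('xyz',[180,0,yaw],degrees=True)
    d=R0.inv().apply(np.array(xyz)-s['tcp_pos'])*100; w=(R0.inv()*R1).as_rotvec()
    n=n or int(np.ceil(max(np.linalg.norm(d)/6.0,np.degrees(np.linalg.norm(w))/10)))
    print('t',round(s['time_s'],2),'q',np.round(s['joints'],0),'n',n)
    for i in range(1,n+1): print(np.round(d*i/n,2).tolist(),np.round(w*i/n,3).tolist())
E
python3 -c "
from h import *
plan((.38,-.37,.25),-114)"
```

```text
t 2.25 q [-54.  21.   1.  -0. -70. -17.] n 6
[-3.88, 3.31, -0.39] [0.0, 0.0, -0.135]
[-7.75, 6.61, -0.78] [0.0, 0.0, -0.269]
[-11.63, 9.92, -1.17] [0.0, 0.0, -0.404]
[-15.51, 13.22, -1.56] [0.0, 0.0, -0.538]
[-19.38, 16.53, -1.95] [0.0, 0.0, -0.673]
[-23.26, 19.83, -2.35] [0.0, 0.0, -0.807]
```

move_arm --targets '[[[-4.65,3.96,-0.4],[0,0,-0.16]],[[-9.3,7.92,-0.8],[0,0,-0.32]],[[-13.95,11.88,-1.2],[0,0,-0.48]],[[-18.6,15.84,-1.6],[0,0,-0.64]],[[-23.2,19.8,-2.0],[0,0,-0.8]]]' --jaw 8

```text
time_s: 2.88
tcp_pos: [0.3803, -0.3688, 0.247]
eef_rot: [-179.9, -0.0, -114.1]
contact_force: [0.5, -0.2, -0.2]
gripper_width: 0.0802
gripper_force: 0.0
```

```bash
python3 -c "
from h import *
plan((.42,-.08,.25),-90)"
```

```text
t 2.88 q [-23.   6. -16.   0. -68.  -1.] n 5
[-5.6, 1.64, -0.06] [-0.0, -0.0, -0.084]
[-11.19, 3.27, -0.12] [-0.0, -0.0, -0.168]
[-16.79, 4.91, -0.18] [-0.001, -0.0, -0.252]
[-22.39, 6.54, -0.25] [-0.001, -0.0, -0.337]
[-27.98, 8.18, -0.31] [-0.001, -0.0, -0.421]
```

move_arm --targets '[[[-5.6,1.64,0],[0,0,-0.084]],[[-11.2,3.27,0],[0,0,-0.168]],[[-16.8,4.91,0],[0,0,-0.252]],[[-22.4,6.54,0],[0,0,-0.336]],[[-28.0,8.18,0],[0,0,-0.42]]]'

```text
time_s: 3.5
tcp_pos: [0.4208, -0.0799, 0.2471]
eef_rot: [-179.9, 0.0, -90.2]
contact_force: [1.4, -0.3, 0.9]
gripper_width: 0.0798
gripper_force: 0.0
```

move_arm --targets '[[[-5.5,-0.7,0.5],[0,0,-0.03]],[[-11,-1.4,1],[0,0,-0.06]],[[-16.5,-2.2,1.5],[0,0,-0.09]],[[-22,-3,2],[0,0,-0.12]],[[-27.5,-3.8,2.5],[0,0,-0.157]]]'

```text
time_s: 4.12
tcp_pos: [0.4604, 0.1951, 0.2219]
eef_rot: [-179.9, 0.0, -81.3]
contact_force: [0.9, -0.6, 0.4]
gripper_width: 0.0797
gripper_force: 0.0
```

```bash
python3 -c "
from h import *
plan((.474,.315,.13),-80.8)"
```

```text
t 4.12 q [ 46.   4. -21.   0. -65. -37.] n 3
[-3.88, -1.05, 3.07] [-0.0, 0.0, -0.003]
[-7.76, -2.1, 6.13] [-0.001, 0.0, -0.005]
[-11.64, -3.16, 9.2] [-0.001, 0.001, -0.008]
```

move_arm --targets '[[[-3.9,-1.05,3],[0,0,0]],[[-7.8,-2.1,6.1],[0,0,0]],[[-11.6,-3.15,9.2],[0,0,-0.008]],[[-11.6,-3.15,9.2],[0,0,-0.008]]]'

```text
time_s: 4.62
tcp_pos: [0.4732, 0.3136, 0.1266]
eef_rot: [179.8, -0.2, -80.8]
contact_force: [-0.4, -0.4, 0.2]
gripper_width: 0.0805
gripper_force: 0.0
```

```bash
python3 - <<'E'
from h import *
ct,cs=cap('top','top2.png'),cap('side','side2.png')
print(onz(ct,215.1,239.8,.036),onz(cs,303,359.8,.03))
for n,c in(('top',ct),('side',cs)):
    im=c['image'].astype(int);B,G,R=im[...,0],im[...,1],im[...,2]
    m=((B>120)&(R<70)&(G<110)).astype(np.uint8)
    k,lab,st,ce=cv2.connectedComponentsWithStats(m)
    print(n,[(st[i].tolist(),ce[i].round(1).tolist()) for i in range(1,k) if st[i,4]>6])
    print(proj(c,[[.474,.315,0.04],r.get_state()['tcp_pos']]))
a=cv2.resize(cs['image'][260:410,220:420],None,fx=4,fy=4); cv2.imwrite('pics/sc2.png',a)
E
```

```text
[0.47433052 0.31417904 0.036     ] [0.47434632 0.32896843 0.03      ]
top [([190, 104, 30, 36, 312], [207.0, 121.2]), ([213, 235, 6, 10, 50], [215.7, 239.8])]
[[214.43948133 239.83888267]
 [207.0670621  237.63839562]]
side [([158, 354, 9, 18, 36], [161.3, 362.3]), ([299, 357, 9, 6, 40], [302.9, 359.7]), ([195, 365, 8, 11, 15], [199.3, 370.1])]
[[303.38916661 353.23761928]
 [302.62646296 334.29995739]]
```

View pics/sc2.png

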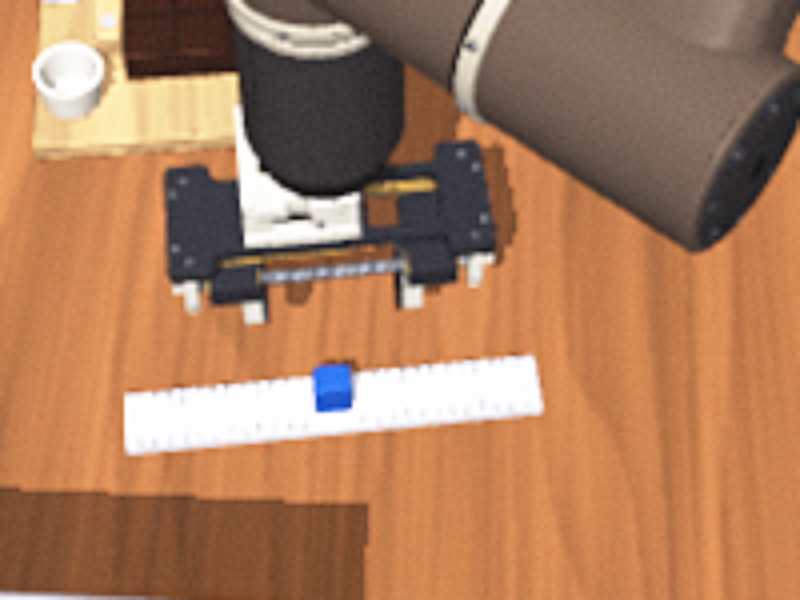

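```bash
python3 -c "
from h import *
print(r.get_state()['tcp_pos'])
plan((.474,.3148,.015),-80.8)"
```

```text
[0.47391869 0.31250452 0.12915154]
t 4.72 q [ 53.  15. -21.   0. -54. -44.] n 2
[-0.12, -0.03, 5.71] [0.0, -0.001, -0.0]
[-0.24, -0.05, 11.41] [0.001, -0.001, -0.001]
```

move_arm --targets '[[[-0.2,0,4.5],[0,0,0]],[[-0.2,0,8],[0,0,0]],[[-0.2,0,10],[0,0,0]],[[-0.2,0,11.4],[0,0,0]],[[-0.2,0,11.4],[0,0,0]]]' --jaw 5

```text
time_s: 5.35
tcp_pos: [0.4738, 0.3139, 0.0157]
eef_rot: [180.0, -0.0, -80.9]
contact_force: [1.0, 0.1, 0.1]
gripper_width: 0.0502
gripper_force: 0.0
```

move_arm --targets '[[[0,0,0],[0,0,0]],[[0,0,0],[0,0,0]],[[0,0,0],[0,0,0]],[[0,0,0],[0,0,0]],[[0,0,0],[0,0,0]]]' --jaw 1.5 --squeeze 30

```text
time_s: 5.98
tcp_pos: [0.4744, 0.315, 0.0164]
eef_rot: [-179.9, 0.0, -80.9]
contact_force: [0.6, -0.6, 7.1]
gripper_width: 0.026
gripper_force: 30.0
```

move_arm --targets '[[[0,0,-4],[0,0,0]],[[0,0,-8],[0,0,0.08]],[[0,0,-11.5],[0,0,0.25]],[[3,0.7,-11.5],[0,0,0.43]],[[8,1.8,-11.5],[0,0,0.6]]]'

```text
time_s: 6.6
tcp_pos: [0.4681, 0.2325, 0.1303]
eef_rot: [180.0, -0.0, -115.5]
contact_force: [1.1, -1.1, -3.7]
gripper_width: 0.0257
gripper_force: 30.0
```

```bash
python3 -c "
from h import *
plan((.46,-.055,.13),-172.7,6)"
```

```text
t 6.6 q [ 48.  11. -26.  -0. -53. -73.] n 6
[4.38, -1.94, 0.0] [0.0, -0.0, 0.166]
[8.76, -3.88, 0.01] [0.0, -0.0, 0.333]
[13.15, -5.82, 0.01] [0.0, -0.0, 0.499]
[17.53, -7.77, 0.02] [0.0, -0.0, 0.665]
[21.91, -9.71, 0.02] [0.0, -0.0, 0.832]
[26.29, -11.65, 0.02] [0.0, -0.0, 0.998]
```

move_arm --targets '[[[4.38,-1.94,0],[0,0,0.166]],[[8.76,-3.88,0],[0,0,0.333]],[[13.15,-5.82,0],[0,0,0.5]],[[17.5,-7.77,0],[0,0,0.665]],[[21.9,-9.7,0],[0,0,0.832]]]'

```text
time_s: 7.22
tcp_pos: [0.4618, -0.0084, 0.1301]
eef_rot: [180.0, -0.1, -163.2]
contact_force: [0.6, -0.1, -3.0]
gripper_width: 0.0256
gripper_force: 30.0
```

```bash
python3 -c "
from h import *
plan((.48,-.066,.07),-172.7,4)"
```

```text
t 7.22 q [ 23.   6. -33.  -0. -51. -97.] n 4
[-0.02, -1.51, 1.5] [0.0, -0.0, 0.041]
[-0.04, -3.02, 3.0] [0.0, -0.001, 0.083]
[-0.06, -4.53, 4.51] [0.0, -0.001, 0.124]
[-0.08, -6.05, 6.01] [0.0, -0.001, 0.165]
```

move_arm --targets '[[[0,-1.5,1.5],[0,0,0.041]],[[0,-3,3],[0,0,0.083]],[[0,-4.5,4.5],[0,0,0.124]],[[0,-6.05,6],[0,0,0.165]],[[0,-6.05,6],[0,0,0.165]]]'

```text
time_s: 7.85
tcp_pos: [0.48, -0.0656, 0.0687]
eef_rot: [-180.0, -0.2, -172.5]
contact_force: [-0.5, 0.2, -3.2]
gripper_width: 0.0258
gripper_force: 30.0
```

```bash
python3 - <<'E'
from h import *
print(r.get_state()['tcp_pos'],r.get_state()['eef_rot'])
ct,cs=cap('top','top3.png'),cap('side','side3.png')
a=cv2.resize(ct['image'][120:260,270:450],None,fx=4,fy=4); b=cv2.resize(cs['image'][190:320,200:340],None,fx=4,fy=4)
cv2.imwrite('pics/t3.png',a);cv2.imwrite('pics/s3.png',b)
# block front top edge (z=.048) from top: outlines
for n,c,near in(('top',ct,(354,190)),('side',cs,(271,250))):
    m=mask('block',n,near)
    if m is None: print(n,'no');continue
    cnt=max(cv2.findContours(m.astype(np.uint8),cv2.RETR_EXTERNAL,2)[0],key=cv2.contourArea)
    print(n,cv2.approxPolyDP(cnt,3,True)[:,0].tolist())
    print([np.round(onz(c,u,v,.048)[:2],3).tolist() for u,v in cv2.approxPolyDP(cnt,3,True)[:,0]])
E
```

```text
[ 0.4799714  -0.06556877  0.06869878] [-179.98068552   -0.19692047 -172.49324525]
top [[387, 161], [366, 163], [366, 177], [357, 187], [340, 178], [344, 167], [314, 171], [318, 206], [344, 201], [368, 187], [392, 193]]
[[0.671, -0.141], [0.667, -0.086], [0.63, -0.085], [0.604, -0.061], [0.629, -0.017], [0.657, -0.028], [0.649, 0.05], [0.556, 0.041], [0.568, -0.027], [0.603, -0.09], [0.586, -0.152]]
side [[286, 227], [268, 227], [271, 242], [267, 247], [252, 241], [252, 279], [288, 276]]
[[0.561, -0.142], [0.62, -0.14], [0.603, -0.074], [0.613, -0.052], [0.664, -0.076], [0.643, 0.077], [0.537, 0.061]]
```

View pics/t3.png

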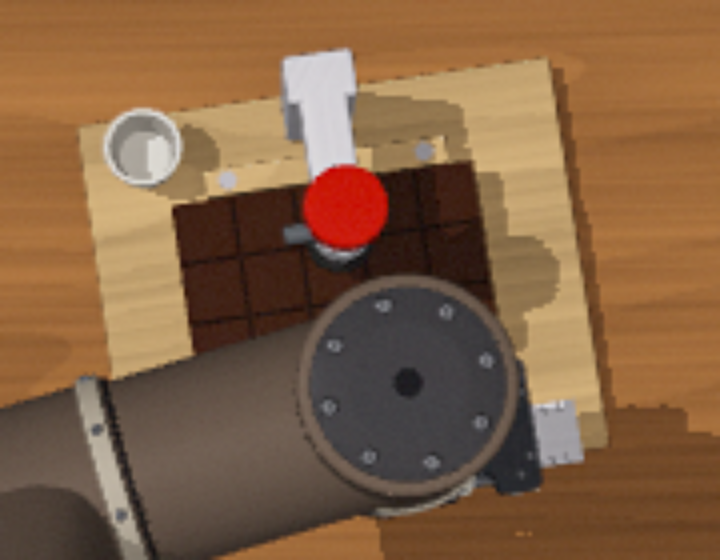

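View pics/s3.png

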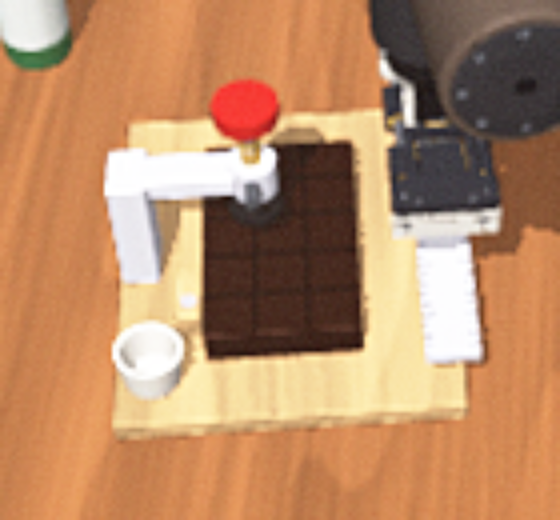

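The rule hangs level in front of the block, roughly parallel to it, with nothing in the way. I fit the block's front edge from the first, unobstructed pictures.

```bash
python3 - <<'E'
from h import *
ct,cs=cap('top'),cap('side')
def edge(img,c,A,B,z,half=6):
    # straight edge between world pts A,B at height z: sample normals, find steepest gradient
    g=cv2.GaussianBlur(cv2.cvtColor(img,cv2.COLOR_BGR2GRAY).astype(np.float32),(0,0),.7)
    pts=[]
    A=np.array(A);B=np.array(B);n=np.array([B[1]-A[1],A[0]-B[0]]);n=n/np.linalg.norm(n)
    ts=np.linspace(-.012,.012,97)
    for k in np.linspace(.06,.94,60):
        P=A+(B-A)*k; W=np.c_[P+ts[:,None]*n,np.full(97,z)]
        uv=proj(c,W).astype(np.float32); v=cv2.remap(g,uv[:,0:1],uv[:,1:2],cv2.INTER_CUBIC)[:,0]
        d=np.abs(np.gradient(v)); i=d.argmax(); pts.append(P+ts[i]*n)
    pts=np.array(pts,np.float32); l=cv2.fitLine(pts,cv2.DIST_HUBER,0,.001,.001)[:,0]
    res=np.abs((pts-l[2:])@[-l[1],l[0]]); return l,np.median(res)
it=cv2.imread('pics/top1.png'); is_=cv2.imread('pics/side1.png')
for yaw in(7.3,):
    x,y=.603,-.0528;t=np.radians(yaw);R=np.array([[np.cos(t),-np.sin(t)],[np.sin(t),np.cos(t)]])
    C=lambda a,b:R@[a,b]+[x,y]
    for nm,im,c,A,B,z in(('front bottom top-cam',it,ct,C(-.06,-.1),C(-.06,.1),.018),('front top-edge side-cam',is_,cs,C(-.06,-.1),C(-.06,.1),.048),('front bottom side-cam',is_,cs,C(-.06,-.1),C(-.06,.1),.018),('left',it,ct,C(-.06,.1),C(.06,.1),.048),('right',it,ct,C(-.06,-.1),C(.06,-.1),.048),
       ('board front',it,ct,R@[-.1325,-.16]+[.599,-.0564],R@[-.1325,.16]+[.599,-.0564],.018)):
        l,e=edge(im,c,A,B,z); ang=np.degrees(np.arctan2(l[1],l[0]))
        nrm=np.array([np.cos(t),np.sin(t)]); 
        # x-distance in block frame wrt assumed centre, at edge midpoint
        print(nm,'ang',round(ang,2),'local mid',np.round(R.T@(l[2:]-[x,y]),4),'res',round(float(e),4))
E
```

```text
front bottom top-cam ang -82.7 local mid [-0.0603 -0.0048] res 0.0006
front top-edge side-cam ang -82.65 local mid [-0.0594 -0.0024] res 0.0008
front bottom side-cam ang -83.15 local mid [-0.0598 -0.0113] res 0.0008
left ang 7.34 local mid [0.     0.1007] res 0.0005
right ang 7.42 local mid [ 0.     -0.0985] res 0.0006
board front ang -82.81 local mid [-0.1355  0.0346] res 0.0004
```

```bash
python3 -c "
from h import *
plan((.5187,-.0629,.045),-172.7,3)"
```

```text
t 8.15 q [ 16.  12. -34.   0. -43. -98.] n 3
[-1.25, -0.12, 0.87] [0.0, 0.0, 0.002]
[-2.5, -0.24, 1.74] [0.0, 0.001, 0.004]
[-3.75, -0.37, 2.61] [0.0, 0.001, 0.006]
```

move_arm --targets '[[[-1.3,-0.12,0.9],[0,0,0]],[[-2.5,-0.24,1.8],[0,0,0]],[[-3.7,-0.3,2.6],[0,0,0.005]],[[-3.7,-0.3,3.4],[0,0,0.005]],[[-3.7,-0.3,3.4],[0,0,0.005]]]'

```text
time_s: 8.78
tcp_pos: [0.5167, -0.063, 0.0354]
eef_rot: [-180.0, -0.1, -172.7]
contact_force: [-1.0, 0.4, -2.5]
gripper_width: 0.0254
gripper_force: 30.0
```

```bash
python3 - <<'E'
from h import *
P=[];F=[];E=[]
for i in range(6):
    c=cap('side','side4.png' if i==5 else None); s=r.get_state(); P.append(s['tcp_pos']);F.append(s['contact_force']);E.append(s['eef_rot'])
print(np.mean(P,0),np.std(P,0),np.mean(F,0),np.mean(np.abs(E),0))
plan((.5236,-.0622,.0345),-172.7,1)
E
```

```text
[ 0.51747674 -0.06282068  0.03663158] [2.90449679e-04 7.72551921e-05 3.67109528e-04] [-0.23344982  0.05954836 -3.13198483] [1.79996675e+02 4.08062126e-02 1.72679394e+02]
t 9.07 q [ 15.  18. -32.   0. -40. -97.] n 1
[-0.58, -0.02, 0.25] [0.0, 0.001, 0.0]
```

move_arm --targets '[[[-0.15,0,0.15],[0,0,0]],[[-0.3,0,0.15],[0,0,0]],[[-0.45,0,0.15],[0,0,0]],[[-0.45,0,0.15],[0,0,0]],[[-0.45,0,0.15],[0,0,0]]]'

```text
time_s: 9.7
tcp_pos: [0.5222, -0.0622, 0.035]
eef_rot: [180.0, -0.0, -172.7]
contact_force: [-0.6, -0.6, -3.4]
gripper_width: 0.0255
gripper_force: 30.0
```

move_arm --targets '[[[-0.05,0,0],[0,0,0]],[[-0.05,0,0],[0,0,0]],[[-0.1,0,0],[0,0,0]],[[-0.1,0,0],[0,0,0]]]'

```text
time_s: 10.2
tcp_pos: [0.5232, -0.062, 0.0351]
eef_rot: [180.0, 0.0, -172.7]
contact_force: [0.8, -0.1, -3.2]
gripper_width: 0.0258
gripper_force: 30.0
```

```bash
cat >> h.py <<'E'
def avg(n=5,cam='side'):
    P=[];F=[];M=[];E=[]
    for i in range(n):
        c=cap(cam); s=r.get_state(); P.append(s['tcp_pos']);F.append(s['contact_force']);M.append(s['moment']);E.append(s['eef_rot'])
    print(round(s['time_s'],2),np.mean(P,0).round(4),'F',np.mean(F,0).round(2),'M',np.mean(M,0).round(3),'yaw',np.mean(np.array(E)[:,2]).round(2))
E
python3 -c "
from h import *
avg()"
```

```text
10.45 [ 0.5232 -0.0621  0.0351] F [ 0.22 -0.02 -3.59] M [-0.01  -0.009  0.002] yaw -172.68
```

move_arm --targets '[[[-0.05,0,0],[0,0,0]],[[-0.05,0,0],[0,0,0]],[[-0.05,0,0],[0,0,0]]]'

```text
time_s: 10.82
tcp_pos: [0.5237, -0.062, 0.0351]
eef_rot: [-180.0, -0.0, -172.7]
contact_force: [-0.1, -0.5, -3.0]
gripper_width: 0.0257
gripper_force: 30.0
```

move_arm --targets '[[[-0.05,0,0],[0,0,0]],[[-0.05,0,0],[0,0,0]],[[-0.05,0,0],[0,0,0]]]'

```text
time_s: 11.2
tcp_pos: [0.5242, -0.0619, 0.0351]
eef_rot: [-180.0, -0.0, -172.7]
contact_force: [-0.4, -0.3, -2.3]
gripper_width: 0.0259
gripper_force: 30.0
```

```bash
python3 -c "
from h import *
avg()"
```

```text
11.45 [ 0.5242 -0.0619  0.0351] F [ 0.   -0.13 -3.05] M [-0.017 -0.019  0.   ] yaw -172.68
```

move_arm --targets '[[[-0.05,0,0],[0,0,0]],[[-0.05,0,0],[0,0,0]],[[-0.05,0,0],[0,0,0]]]'

```text
time_s: 11.82
tcp_pos: [0.5247, -0.0618, 0.0351]
eef_rot: [180.0, 0.0, -172.7]
contact_force: [-0.2, -0.1, -2.5]
gripper_width: 0.0261
gripper_force: 30.0
```

```bash
python3 - <<'E'
from h import *
avg(3)
c=cap('side'); a=cv2.resize(c['image'][190:310,210:340],None,fx=6,fy=5,interpolation=cv2.INTER_CUBIC); cv2.imwrite('pics/s5.png',a)
E
```

```text
11.97 [ 0.5247 -0.0619  0.0351] F [ 0.13 -0.36 -3.09] M [-0.014 -0.036  0.012] yaw -172.68
```

View pics/s5.png

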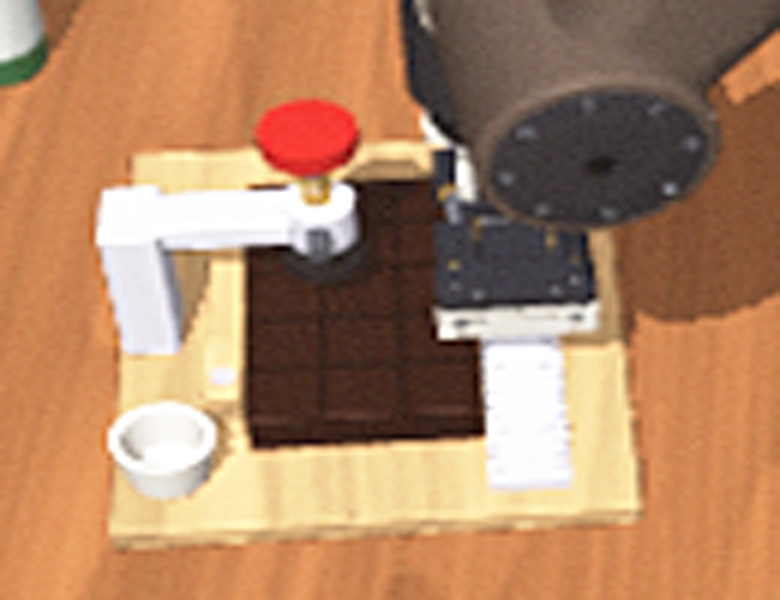

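The rule sits next to the block's front face, almost touching (edge at about (485,437) in the crop). I keep feeling forward.

move_arm --targets '[[[-0.05,0,0],[0,0,0]],[[-0.05,0,0],[0,0,0]],[[-0.05,0,0],[0,0,0]]]'

```text
time_s: 12.4
tcp_pos: [0.5252, -0.0618, 0.0351]
eef_rot: [180.0, -0.0, -172.7]
contact_force: [-0.9, -0.4, -3.0]
gripper_width: 0.0258
gripper_force: 30.0
```

```bash
python3 -c "
from h import *
avg(4)"
```

```text
12.6 [ 0.5252 -0.0618  0.0351] F [ 0.05  0.07 -3.12] M [ 0.006 -0.009  0.022] yaw -172.68
```

move_arm --targets '[[[-0.05,0,0],[0,0,0]],[[-0.05,0,0],[0,0,0]],[[-0.05,0,0],[0,0,0]]]'

```text
time_s: 12.98
tcp_pos: [0.5257, -0.0617, 0.035]
eef_rot: [-180.0, -0.0, -172.7]
contact_force: [0.5, 0.1, -2.8]
gripper_width: 0.0255
gripper_force: 30.0
```

```bash
python3 -c "
from h import *
avg(4)"
```

```text
13.18 [ 0.5257 -0.0618  0.0351] F [-0.04  0.35 -3.13] M [ 0.008 -0.011  0.028] yaw -172.68
```

move_arm --targets '[[[-0.05,0,0],[0,0,0]],[[-0.05,0,0],[0,0,0]],[[-0.05,0,0],[0,0,0]]]'

```text
time_s: 13.55
tcp_pos: [0.526, -0.0617, 0.035]
eef_rot: [-180.0, -0.0, -172.7]
contact_force: [-1.7, -0.2, -2.7]
gripper_width: 0.0257
gripper_force: 30.0
```

```bash
python3 -c "
from h import *
avg(4)"
```

```text
13.75 [ 0.526  -0.0617  0.035 ] F [-1.14 -0.43 -2.64] M [-0.071  0.417  0.08 ] yaw -172.68
```

move_arm --targets '[[[-0.05,0,0],[0,0,0]],[[-0.05,0,0],[0,0,0]],[[-0.05,0,0],[0,0,0]]]'

```text
time_s: 14.12
tcp_pos: [0.526, -0.0617, 0.0349]
eef_rot: [-180.0, -0.1, -172.7]
contact_force: [-3.5, 0.6, -1.4]
gripper_width: 0.0257
gripper_force: 30.0
```

```bash
python3 -c "
from h import *
avg(4)"
```

```text
14.32 [ 0.526  -0.0617  0.0349] F [-4.97  0.02 -0.37] M [-0.03   1.849  0.096] yaw -172.69
```

move_arm --targets '[[[0.04,0,0],[0,0,0]],[[0.04,0,0.05],[0,0,0]],[[0.04,0,0.1],[0,0,0]],[[0.04,0,0.1],[0,0,0]]]'

```text
time_s: 14.82
tcp_pos: [0.526, -0.0617, 0.0344]
eef_rot: [-180.0, -0.0, -172.7]
contact_force: [-7.4, 0.8, 5.4]
gripper_width: 0.0254
gripper_force: 30.0
```

```bash
python3 -c "
from h import *
avg(4)"
```

```text
15.03 [ 0.526  -0.0617  0.0344] F [-6.38  0.26  4.19] M [-0.01   2.489  0.065] yaw -172.67
```

move_arm --targets '[[[0.04,0,-0.03],[0,0,0]],[[0.06,0,-0.05],[0,0,0]],[[0.06,0,-0.05],[0,0,0]]]'

```text
time_s: 15.4
tcp_pos: [0.526, -0.0617, 0.0345]
eef_rot: [-180.0, 0.0, -172.7]
contact_force: [-2.2, -2.1, -2.5]
gripper_width: 0.0258
gripper_force: 30.0
```

```bash
python3 -c "
from h import *
avg(4)"
```

```text
15.6 [ 0.526  -0.0617  0.0345] F [-1.6  -0.74 -3.27] M [-0.408  0.685  0.074] yaw -172.67
```

move_arm --targets '[[[0,0,0.04],[0,0,0]],[[0,0,0.04],[0,0,0]]]'

```text
time_s: 15.85
tcp_pos: [0.5259, -0.0617, 0.0344]
eef_rot: [-180.0, 0.0, -172.7]
contact_force: [-3.0, -1.1, -0.4]
gripper_width: 0.0255
gripper_force: 30.0
```

move_arm --targets '[[[0,0,0],[0,0,0]],[[0,0,0],[0,0,0]],[[0,0,0],[0,0,0]],[[0,0,0],[0,0,0]]]' --jaw 4.4

```text
time_s: 16.35
tcp_pos: [0.5259, -0.0617, 0.0343]
eef_rot: [180.0, 0.0, -172.7]
contact_force: [-0.4, 0.3, -0.9]
gripper_width: 0.0435
gripper_force: 0.0
```

```bash
python3 -c "
from h import *
avg(2)"
```

```text
16.45 [ 0.5258 -0.0617  0.0342] F [ 0.53  0.1  -0.14] M [-0.002 -0.042  0.018] yaw -172.68
```

move_arm --targets '[[[0,0,-3],[0,0,0]],[[0,0,-7],[0,0,0]],[[2,0,-12],[0,0,0]],[[6,3,-17],[0,0,0]],[[10,6,-22],[0,0,0]]]'

```text
time_s: 17.08
tcp_pos: [0.4279, -0.0206, 0.2438]
eef_rot: [180.0, 0.0, -172.7]
contact_force: [0.6, 1.3, 1.1]
gripper_width: 0.0434
gripper_force: 0.0
```

move_arm --targets '[[[0,-5,0],[0,0,0]],[[0,-10,0],[0,0,0]],[[0,-15,0],[0,0,0]],[[0,-20,0],[0,0,0]]]' --jaw 0

```text
time_s: 17.58
tcp_pos: [0.4545, -0.2205, 0.2429]
eef_rot: [-180.0, 0.1, -172.6]
contact_force: [1.7, -0.2, 0.5]
gripper_width: 0.0097
gripper_force: 0.0
```

```bash
python3 - <<'E'
from h import *
ct,cs=cap('top','top6.png'),cap('side','side6.png')
print(r.get_state()['tcp_pos'],r.get_state()['gripper_width'])
a=cv2.resize(ct['image'][120:260,280:430],None,fx=4,fy=4,interpolation=cv2.INTER_CUBIC); b=cv2.resize(cs['image'][190:320,200:340],None,fx=4,fy=4,interpolation=cv2.INTER_CUBIC)
h=max(a.shape[0],b.shape[0]); a=cv2.copyMakeBorder(a,0,h-a.shape[0],0,0,0);b=cv2.copyMakeBorder(b,0,h-b.shape[0],0,0,0)
x=np.hstack([a,b]); x=cv2.resize(x,None,fx=790/x.shape[1],fy=790/x.shape[1]); cv2.imwrite('pics/c6.png',x)
for n,c in(('top',ct),('side',cs)):
    im=c['image'].astype(int);B,G,R=im[...,0],im[...,1],im[...,2]
    m=((R>150)&(G<60)&(B<60)).astype(np.uint8)
    k,lab,st,ce=cv2.connectedComponentsWithStats(m)
    print(n,[(st[i].tolist(),ce[i].round(1).tolist()) for i in range(1,k) if st[i,4]>20])
    q=[(.02,0,z) for z in(.19,.172)]
    cc=np.array([.599,-.0564]);
mt=mask('rule','top',(350,220));ms=mask('rule','side',(305,250))
for nm,v in(('top',[(ct,mt)]),('side',[(cs,ms)])):
    if v[0][1] is not None:
        p,f=fitbox(v,[.523,-.062,.127],.018,(.04,.28,.008),False); print(nm,np.round(p,4),np.degrees(p[2]),f)
E
```

```text
[ 0.45437091 -0.22253263  0.24200063] 0.003046476876235611
top [([346, 162, 21, 20, 331], [356.0, 171.3])]
side [([253, 211, 16, 14, 102], [261.2, 217.8])]
side [ 0.5259 -0.0561  0.1239] 7.099301793844759 0.052613620854374266
```

View pics/c6.png

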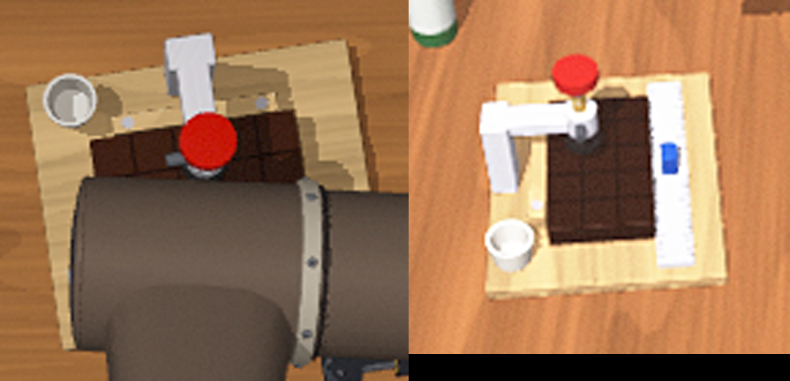

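The rule lies flush along the block's front face and spans it in the side view, and the block hasn't moved. The knob is at side (261,218) and top (356,171).

```bash
python3 - <<'E'
from h import *
ct,cs=cap('top'),cap('side')
print(onz(ct,356,171.3,.188),onz(cs,261.2,217.7,.183),tri([ray(ct,356,171.3),ray(cs,261.2,217.7)]))
avg(1)
plan((.620,-.053,.215),-172.7)
E
```

```text
[ 0.61855066 -0.05358409  0.188     ] [ 0.61893304 -0.04633762  0.183     ] [ 0.62077353 -0.05411731  0.17525292]
17.93 [ 0.4544 -0.2183  0.2426] F [-0.09  0.01 -0.05] M [ 0.019 -0.041 -0.017] yaw -172.63
t 17.93 q [ -3.   4. -19.  -0. -67. -79.] n 4
[-4.64, 3.57, 0.69] [0.0, 0.0, 0.0]
[-9.27, 7.13, 1.38] [0.0, 0.0, 0.001]
[-13.91, 10.7, 2.08] [0.0, 0.0, 0.001]
[-18.55, 14.27, 2.77] [0.0, 0.0, 0.001]
```

move_arm --targets '[[[-4.6,3.6,0],[0,0,0]],[[-9.2,7.1,0.5],[0,0,0]],[[-13.9,10.7,1.5],[0,0,0]],[[-18.5,14.3,2.7],[0,0,0]],[[-18.5,14.3,2.7],[0,0,0]]]'

```text
time_s: 18.55
tcp_pos: [0.6211, -0.0494, 0.2136]
eef_rot: [180.0, -0.1, -172.4]
contact_force: [-0.2, 0.3, -1.0]
gripper_width: 0.0005
gripper_force: 0.0
```

```bash
python3 - <<'E'
from h import *
avg(3)
c=cap('side','side7.png'); print(proj(c,[[.62,-.053,.19],r.get_state()['tcp_pos']]))
cv2.imwrite('pics/c7.png',cv2.resize(c['image'][170:290,200:340],None,fx=5,fy=5,interpolation=cv2.INTER_CUBIC))
plan((.620,-.053,.193),-172.7)
E
```

```text
18.7 [ 0.6196 -0.0518  0.2151] F [-0.03 -0.3   0.15] M [-0.041  0.033 -0.004] yaw -172.51
[[260.91107078 214.39514384]
 [260.40351469 207.89602049]]
t 18.75 q [ 13.  16.  -7.   0. -67. -96.] n 1
[-0.08, 0.02, 2.31] [-0.0, 0.001, 0.001]
```

View pics/c7.png

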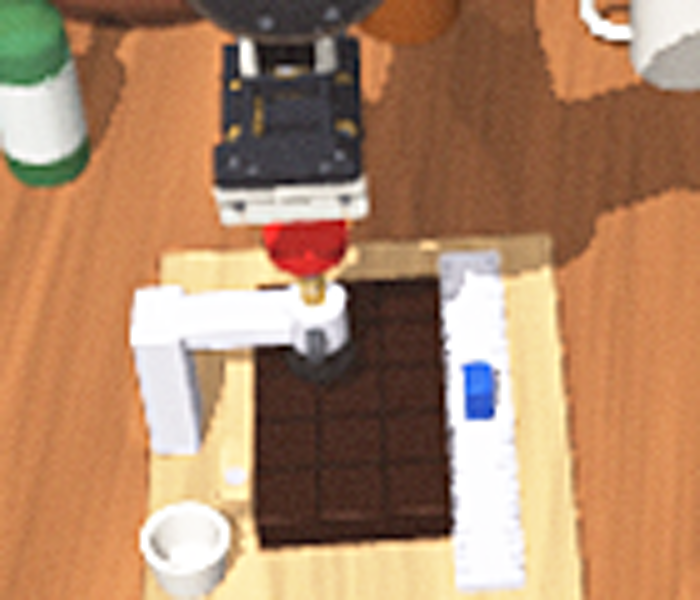

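The gripper is centred over the knob, with the tips just above it. Now I press slowly.

move_arm --targets '[[[0,0,0.8],[0,0,0]],[[0,0,1.6],[0,0,0]],[[0,0,2.0],[0,0,0]],[[0,0,2.3],[0,0,0]],[[0,0,2.5],[0,0,0]]]'

```text
time_s: 19.38
tcp_pos: [0.6197, -0.0538, 0.1904]
eef_rot: [-180.0, -0.0, -172.7]
contact_force: [-0.9, -0.5, 0.9]
gripper_width: 0.0006
gripper_force: 1.2
```

move_arm --targets '[[[0,0,0.1],[0,0,0]],[[0,0,0.25],[0,0,0]],[[0,0,0.4],[0,0,0]],[[0,0,0.6],[0,0,0]],[[0,0,0.8],[0,0,0]]]'

```text
time_s: 20.0
tcp_pos: [0.6198, -0.0538, 0.184]
eef_rot: [-180.0, 0.1, -172.7]
contact_force: [-6.5, 1.3, 12.1]
gripper_width: 0.0005
gripper_force: 6.1
```

move_arm --targets '[[[0,0,0.2],[0,0,0]],[[0,0,0.4],[0,0,0]],[[0,0,0.6],[0,0,0]],[[0,0,0.8],[0,0,0]],[[0,0,1.0],[0,0,0]]]'

```text
time_s: 20.62
tcp_pos: [0.6198, -0.0538, 0.1741]
eef_rot: [-180.0, 0.1, -172.7]
contact_force: [-5.8, 1.9, 13.4]
gripper_width: 0.0002
gripper_force: 6.8
```

```bash
python3 -c "
from h import *
avg(3)"
```

```text
20.77 [ 0.6198 -0.0538  0.174 ] F [-4.34  0.29  8.1 ] M [0.252 1.428 0.012] yaw -172.65
```

move_arm --targets '[[[0,0,0.2],[0,0,0]],[[0,0,0.4],[0,0,0]],[[0,0,0.6],[0,0,0]],[[0,0,0.75],[0,0,0]],[[0,0,0.9],[0,0,0]]]'

```text
time_s: 21.4
tcp_pos: [0.6198, -0.0538, 0.1649]
eef_rot: [-180.0, 0.1, -172.7]
contact_force: [-4.0, 1.9, 10.0]
gripper_width: 0.0006
gripper_force: 4.8
```

move_arm --targets '[[[0,0,0.15],[0,0,0]],[[0,0,0.3],[0,0,0]],[[0,0,0.45],[0,0,0]],[[0,0,0.6],[0,0,0]],[[0,0,0.75],[0,0,0]]]'

```text
time_s: 22.02
tcp_pos: [0.6198, -0.0538, 0.1582]
eef_rot: [-180.0, 0.1, -172.6]
contact_force: [-6.3, 0.9, 13.6]
gripper_width: 0.0001
gripper_force: 6.7
```

```bash
python3 -c "
from h import *
avg(3)"
```

```text
22.18 [ 0.6198 -0.0538  0.1579] F [-4.82  0.94 10.79] M [ 0.275  1.821 -0.011] yaw -172.65
```

move_arm --targets '[[[0,0,0.06],[0,0,0]],[[0,0,0.12],[0,0,0]],[[0,0,0.18],[0,0,0]],[[0,0,0.18],[0,0,0]]]'

```text
time_s: 22.68
tcp_pos: [0.6198, -0.0538, 0.1562]
eef_rot: [-180.0, 0.1, -172.6]
contact_force: [-6.4, 0.9, 13.5]
gripper_width: -0.0002
gripper_force: 6.1
```

```bash
python3 -c "
from h import *
avg(3)"
```

```text
22.82 [ 0.6198 -0.0538  0.1562] F [-5.39  1.74 12.32] M [0.391 2.063 0.021] yaw -172.65
```

move_arm --targets '[[[0,0,0.05],[0,0,0]],[[0,0,0.1],[0,0,0]],[[0,0,0.1],[0,0,0]]]'

```text
time_s: 23.2
tcp_pos: [0.6198, -0.0538, 0.1554]
eef_rot: [-180.0, 0.1, -172.6]
contact_force: [-5.8, 0.5, 13.6]
gripper_width: 0.0006
gripper_force: 6.8
```

```bash
python3 - <<'E'
from h import *
avg(3)
c=cap('side'); cv2.imwrite('pics/c8.png',cv2.resize(c['image'][170:310,200:340],None,fx=4,fy=4,interpolation=cv2.INTER_CUBIC))
E
```

```text
23.35 [ 0.6198 -0.0538  0.1554] F [-5.82  2.03 13.95] M [0.494 2.299 0.007] yaw -172.64
```

View pics/c8.png

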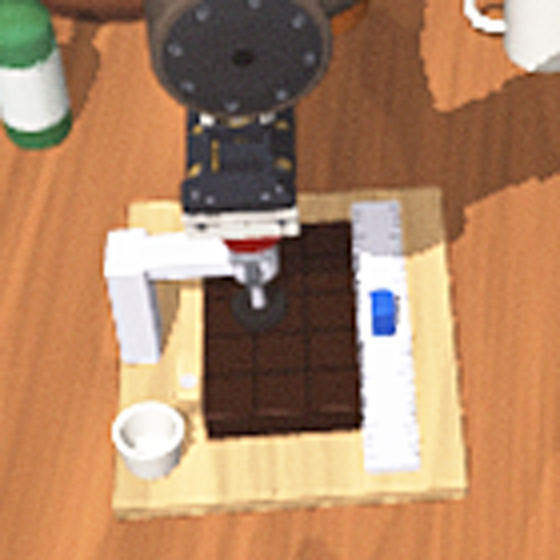

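```bash
python3 -c "
from h import *
print(r.close_job()); avg(1)"
```

```text
the job is handed in; nothing more can be done
None
the job is handed in; nothing more can be done
```

The straightedge lies flush along the block's front face, spanning it, and is let go; the press is held about 35 mm down (third click, about 14 N) with its foot on the block, and the job was handed in at about 23 s.

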